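# Release the eccentric lock and push the jig slide home

## Robot

A 6-joint arm with a two-finger parallel gripper is mounted at the origin on the work surface. World frame = base frame: x ahead of the robot, y to its left, z up, the work surface at z = 0. Lengths are in m, angles in degrees, forces in N, time in s.
With the tool pointing down it reaches from about 0.4 to 0.825 m from the base axis. Payload 7 kg.
Tool frame: the origin (TCP) lies at the very end of the fingers, on their centre line; the grasp point (between the pads) lies 19 mm behind it (ctrl.grip_point_offset is the distance from the TCP to the grasp point, in m); x points along the fingers, z is the direction in which the jaws open and shut, and the axes are right-handed (so a half turn about x gives the same grasp; the last joint's range is limited). The gripper opens to 88 mm and grips with 3 to 60 N. Pads are 19 mm wide; open, the fingers measure 130 mm over their backs; the gripper's body (78 mm by 193 mm) begins 47 mm behind the grasp point.
Start: joints at [-54.597, 20.546, 0.682, 0, -70.136, -16.507], TCP at [0.219, -0.639, 0.194] pointing down, gripper open.
Joint ranges: [-176.03, 176.03], [-82.01, 121.73], [-58.28, 71.71], [-173.87, 95.51], [-174.79, -0.11], [-173.66, 173.66]. Speed limits (degrees/s): [136.94, 136.94, 172.46, 180, 180, 180].

## Interface

Orientations are given as [roll, pitch, yaw] about the fixed x, y, z axes, in that order (R = Rz(yaw) Ry(pitch) Rx(roll)).
In Python, from plant import get_obs, snapshot, calibration, close_job, ctrl gives the robot as it stands.
- The arm moves only by the tool move_arm, never from a script. Its argument "commands" is a list that holds one entry, the list of rows, each a list of 4 numbers: the shift along the tool's x, y, z in cm, then the turn about the tool's x in rad. In form: [[[dx, dy, dz, spin], ...]]. A call has 1 to 8 rows; each row shifts and turns the commanded pose from where the row before left it, along the tool's axes as they then stand; what a row does not reach is not made up. A row lasts 1/10 s, in which the tool goes at most 50 mm and 8.59 degrees, less where a joint would pass 70% of its speed; a pose out of reach is approached as far as the arm can. A call with a gripper value outside its range is refused whole. "jaw" is the finger opening in cm, from 0 to 8.76, set as the call begins (left out, the last holds). The fingers move at their own pace and stop on an object; the grip force is fixed at half the most. Time passes only in rows, so rows that do not move let the fingers close. It gives the time, the measured TCP pose, the force and the opening at its end, in the units of the state.
- get_obs(): the state, without advancing time (a new reading comes with each control period).
- snapshot(name): name is "side" or "top"; returns (picture, depth): 420x560x3 uint8, red, green, blue; 420x560 float32, m along the optical axis (not along the pixel's ray), 0 where there is no reading.
- calibration(name): a dict with "mtx" (3x3 intrinsics, pixels), "k1" (the pictures are not rectified: a ray, as slopes to the right and down, at radius r is drawn at 1 + k1 r^2 times it, then the intrinsics apply), "T" (4x4, takes a point from camera to world coordinates). Camera axes: x right, y up, looking along -z (the intrinsics and any distortion apply to the point x, -y, -z); pixel columns grow to the right and rows downward; lengths in m; the calibration is good to about 2 mm. A picture is of the moment at which its call begins. calibration takes no time and is no camera call.
- close_job(): hands the job in, once; it reports no verdict.
The state is a dict: "clock": time; "joint_pos": joint angles; "qvel": joint speeds; "tau": joint torques, N m; "tool_pos": TCP position; "orientation": TCP orientation; "force": force on the tool from outside, world axes, zero at the start; "moment": the same for the moment, N m; "opening": finger opening in m.
Only numpy, scipy, OpenCV 4.12 (cv2) and the standard library are available. Lean on these libraries where they do the work, as an engineer would, in place of code of your own. Each camera call takes 0.05 s, during which the arm holds its last target. There are 200 camera calls.

## Task

Unlock the drilling jig and close it on its batten, only by pushing with the fingertips: first push the red flag of the steel cam round, either way, until the cam's low point (the yellow dot) faces the slide and the flag points straight away from it; only then push the slide forward by its yellow plate, fully home. Keep the slide back until the cam is at its low point, do not take the flag or the plate between the fingers, leave the box, the wood offcut and the screwdriver where they lie, and finish clear of everything.

Things in the scene. Friction and masses are not known exactly. Their poses are not given: they have to be found in the camera images.
- fixture: The jig: a grey board 400 x 300 x 18 mm fixed on the table. Origin on the table under the cam axis; x is the slide's forward way, z up. The board spans x -200 to 200, y -128 to 172 mm. A batten with a steel rail, a blue fence and a blue end stop lie along x at y 90 to 170 mm, under 60 mm high. The slide is on the -x side of the cam; nothing else stands near the cam.
- cam_axis (a point): Point on the vertical axis of the steel cam, on its flat top, 39 mm above the table. Axes as the jig's: x is the way the slide moves forward (away from the robot, give or take the jig's yaw), z up. The slide lies behind it, on the line through it along x.
- cam (a joint): Cam angle q (rad), counter-clockwise from above. Eccentric disc, 84 mm diameter, centre 16 mm off the axis. At 0 its lobe and red flag point at the slide; at 3.14 and -3.14 alike its low point (yellow dot) faces the slide. Range -3.5 to 3.5, starts in -1.3 to 1.3. The flag points to jig (-cos q, -sin q). Friction 0.2 N m (4 N at the flag); stays where left.
- flag (a point): Centre of the cam's upright red flag, 72 mm above the table: a flat plate 45 mm long (25 to 70 mm off the cam axis), 8 mm thick, from 46 to 98 mm above the table, on a foot 16 mm wide that rises from 39 to 47 mm. Push its broad side. Its frame turns with the cam: x towards the cam axis, y square to the broad sides, z up.
- slide (a joint): Travel of the slide (m): 0 fully back, 0.045 fully home (end stop); starts between 0 and 0.004. About 3 N of friction; it stays where it is left. The cam's rim stops its nose on the way unless the cam is within about 0.4 rad of its low point.
- push_face (a point): Centre of the rear face of the slide's yellow push plate, 64 mm above the table; moves with the slide, axes as the jig's (x is the push direction). Plate 70 mm wide, 10 mm thick (on the +x side of this point), 20 to 86 mm above the table. Slide back: 130 mm behind the cam axis. Behind it only the bare board. A low arm (50 mm high) leads to a black jaw at jig y 104 to 150 mm.
- screw_box: Bystander: open plywood box 80 x 80 x 70 mm on the table at the jig's -y side; origin at the centre of its underside.
- offcut: Bystander: wood offcut 90 x 45 x 30 mm on the table at the jig's -y side; origin at the centre of its underside.
- driver: Bystander: screwdriver with a blue handle, 190 mm long, lying on the table at the jig's +y side; origin under its middle, its length along its x.

How it is judged:
By the outcome, as a careful person would: the job done as asked, in the order asked, and still so for the second after the job is handed in, with the robot touching nothing.
It also fails if it takes over 58 s, if anything falls off the work surface, if the arm or the gripper's body presses on something with over 40 N, if the wrist force passes 120 N, or if a joint passes its speed limit or range.

## Working session

There is one attempt and no reset: what is moved stays moved. The work goes in short steps, Python scripts to look and compute and a tool call to move; the robot and the scene stay as the last step left them, time stands still between calls to the robot, and variables do not carry over. Pictures are saved under pics/ and viewed, about 8 in all and at most 12, crops included, and the job is handed in when it is done.

Besides the shell and the picture viewer there is one more tool, called after "Emit:" by a JSON object that holds its "api" and its "payload". move_arm: Moves the arm, as the interface text tells. Its arguments: {"type":"object","properties":{"commands":{"type":"array"},"jaw":{"type":"number"}},"required":["commands"]}

```bash
mkdir -p pics
cat > h.py <<'E'
import numpy as np, cv2
from plant import get_obs, snapshot, calibration, close_job, ctrl
def ray(name,u,v):
    c=calibration(name);K=np.array(c["mtx"]);T=np.array(c["T"]);k=c["k1"]
    d=np.array([(u-K[0,2])/K[0,0],(v-K[1,2])/K[1,1]]);s=d.copy()
    for _ in range(20): s=d/(1+k*(s@s))
    return T[:3,3],T[:3,:3]@np.array([s[0],-s[1],-1])
def onz(name,u,v,z):
    o,d=ray(name,u,v);return o+d*(z-o[2])/d[2]
def cloud(name,D):
    v,u=np.mgrid[:D.shape[0],:D.shape[1]]
    c=calibration(name);K=np.array(c["mtx"]);T=np.array(c["T"]);k=c["k1"]
    a=(u-K[0,2])/K[0,0];b=(v-K[1,2])/K[1,1];x,y=a.copy(),b.copy()
    for _ in range(20):
        f=1+k*(x*x+y*y);x,y=a/f,b/f
    P=np.stack([x*D,-y*D,-D],-1)
    return P@T[:3,:3].T+T[:3,3]
def shot(name,fn):
    p,d=snapshot(name);cv2.imwrite("pics/"+fn,p[:,:,::-1]);np.savez("pics/"+fn[:-4],p=p,d=d);return p,d
E
python3 - <<'E'
from h import *
shot("top","t0.png");shot("side","s0.png")
for n in("top","side"):print(np.round(calibration(n)["T"],3))
o=get_obs();print(o["tool_pos"],o["orientation"],o["clock"])
E
```

```text
[[ 0.01   0.999 -0.048  0.551]
 [-1.     0.01  -0.009  0.059]
 [-0.009  0.048  0.999  1.196]
 [ 0.     0.     0.     1.   ]]
[[-0.993  0.077 -0.091  0.52 ]
 [-0.118 -0.724  0.679  0.684]
 [-0.014  0.685  0.728  0.765]
 [ 0.     0.     0.     1.   ]]
[ 0.21841482 -0.63816994  0.19270681] [  5.42576036  89.91326611 114.31748434] 0.1
```

View pics/t0.png

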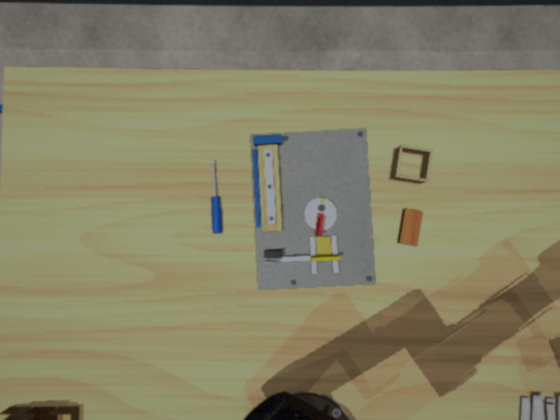

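View pics/s0.png

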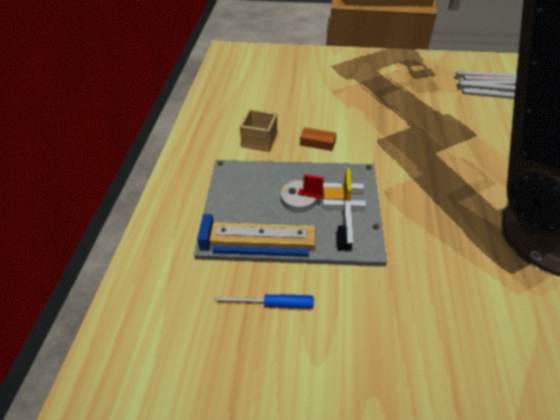

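The top view shows the cam at about (321,213), the red flag at (320,225) pointing almost at the slide, and the yellow plate at (326,258). The box is at (410,163), the offcut at (410,227) and the driver at (216,200). Next I'll measure these.

```bash
cat > m.py <<'E'
from h import *
def measure(p,d,verbose=True):
    # top view
    hsv=cv2.cvtColor(p,cv2.COLOR_RGB2HSV);P=cloud("top",d);X=P.reshape(-1,3)
    roi=np.zeros(d.shape,bool);roi[120:300,245:385]=1
    h,s,v=[hsv[...,i].astype(int) for i in range(3)]
    red=roi&((h<6)|(h>172))&(s>150)&(v>70)&(P[...,2]>.04)
    yel=roi&(h>24)&(h<34)&(s>170)&(v>90)
    out={}
    for n,m in(("red",red),("yel",yel)):
        k,l,st,c=cv2.connectedComponentsWithStats(m.astype(np.uint8))
        for i in range(1,k):
            if st[i,4]>3:
                q=P[l==i];print(n,st[i],c[i].round(1),"med",np.median(q,0).round(4),"min",q.min(0).round(3),"max",q.max(0).round(3))
    return P,hsv
if __name__=="__main__":
    z=np.load("pics/t0.npz");p,d=z["p"],z["d"]
    P,hsv=measure(p,d)
    # board outline
    m=((hsv[...,1]<60)&(P[...,2]>.008)&(P[...,2]<.03)).astype(np.uint8);m[:120]=0;m[300:]=0;m[:,:245]=0;m[:,385:]=0
    cs,_=cv2.findContours(cv2.morphologyEx(m,cv2.MORPH_CLOSE,np.ones((5,5))),cv2.RETR_EXTERNAL,cv2.CHAIN_APPROX_NONE)
    c=max(cs,key=cv2.contourArea)[:,0];W=np.array([onz("top",u,v,.018)[:2] for u,v in c])
    r=cv2.minAreaRect((W*1000).astype(np.float32));print("board",r)
    # cam disc
    m=((hsv[...,1]<70)&(P[...,2]>.033)&(P[...,2]<.044));m[:180]=0;m[245:]=0;m[:,:295]=0;m[:,345:]=0
    v,u=np.nonzero(m);print("disc",len(u),u.min(),u.max(),v.min(),v.max())
    hull=cv2.convexHull(np.stack([u,v],1).astype(np.int32))[:,0]
    W=np.array([onz("top",a,b,.039)[:2] for a,b in hull]).astype(np.float32)
    print("disc",cv2.minEnclosingCircle(W*1000))
    for n,(a,b,c_,e) in dict(box=(140,190,385,440),off=(200,250,390,430),drv=(155,240,205,228)).items():
        q=P[a:b,c_:e].reshape(-1,3);q=q[q[:,2]>.012];print(n,q.min(0).round(3),q.max(0).round(3))
E
python3 m.py
```

```text
red [316 214   7  22  97] [318.9 224.7] med [ 0.5416 -0.0258  0.0712] min [ 0.517 -0.036  0.043] max [ 0.569 -0.021  0.103]
yel [312 256  27   5  94] [325.4 257.6] med [ 0.4629 -0.0421  0.0852] min [ 0.458 -0.072  0.068] max [ 0.468 -0.009  0.091]
board ((583.6683349609375, -12.5767822265625), (398.76611328125, 298.9421691894531), 3.6198971271514893)
disc 818 304 337 198 244
disc ((548.0121459960938, -38.600563049316406), 63.36546325683594)
box [ 0.551 -0.301  0.012] [0.74  0.059 1.196]
off [ 0.493 -0.289  0.012] [0.584 0.059 1.196]
drv [0.518 0.059 0.012] [0.706 0.25  1.196]
```

```bash
python3 -c "
import cv2
a=cv2.imread('pics/t0.png')[180:300,250:390];b=cv2.imread('pics/s0.png')[150:270,260:400]
cv2.imwrite('pics/c0.png',cv2.hconcat([cv2.resize(x,None,fx=2.8,fy=2.8,interpolation=cv2.INTER_CUBIC) for x in(a,b)]))"
```

```text
(no output)
```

View pics/c0.png

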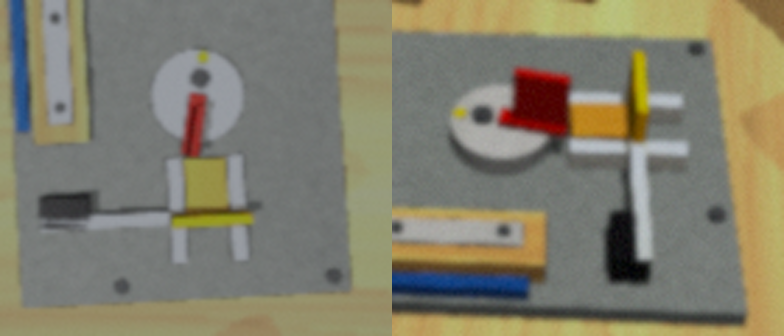

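The crop shows the cam bolt at about (321.8,207.5), the dot just beyond it, and the flag pointing at the slide with a small lean to +y. My plan is to sweep it clockwise (q to -π) with closed fingers on its -y side. Next I'll refine the numbers.

```bash
cat >> h.py <<'E'
from scipy.spatial.transform import Rotation as Rn
YAW=np.radians(3.62)
AX=np.array([.5851,-.0345])
def tojig(p):
    c,s=np.cos(YAW),np.sin(YAW);d=np.asarray(p)[...,:2]-AX
    return np.stack([c*d[...,0]+s*d[...,1],-s*d[...,0]+c*d[...,1]],-1)
def Rt(o): return Rn.from_euler("xyz",o["orientation"],degrees=True).as_matrix()
E
python3 - <<'E'
from h import *
z=np.load("pics/t0.npz");P=cloud("top",z["d"]);hsv=cv2.cvtColor(z["p"],cv2.COLOR_RGB2HSV)
print("bolt jig",tojig(onz("top",321.8,207.5,.039)),"dot",tojig(onz("top",250+203/2.8,180+57/2.8,.039)))
# white disc edge by colour, left/right & far extents
h,s,v=[hsv[...,i].astype(int) for i in range(3)]
m=(s<45)&(v>130);m[:180]=0;m[234:]=0;m[:,:300]=0;m[:,342:]=0
vv,u=np.nonzero(m);print("disc px",u.min(),u.max(),vv.min(),vv.max())
hull=cv2.convexHull(np.stack([u,vv],1).astype(np.int32))
W=np.array([onz("top",a,b,.039)[:2] for a,b in hull[:,0]]);c,r=cv2.minEnclosingCircle((W*1000).astype(np.float32));print(tojig(np.array(c)/1000),r)
red=((h<6)|(h>172))&(s>150)&(v>70);red[:205]=0;red[245:]=0;red[:,:305]=0;red[:,:]&=True;red[:,335:]=0
q=P[red&(P[...,2]>.085)];print("flag top",len(q),np.median(q,0),tojig(np.median(q,0)))
if len(q)>6:
    L=cv2.fitLine(tojig(q).astype(np.float32),cv2.DIST_HUBER,0,.01,.01).ravel();print(L,np.degrees(np.arctan2(L[1],L[0])),tojig(q).min(0),tojig(q).max(0))
print("orange z",np.median(P[240:252,318:330,2]),"plate",tojig(onz("top",325.4,257.6,.086)))
o=get_obs();print(Rt(o).round(3),o["joint_pos"])
E
```

```text
bolt jig [-8.80006506e-05 -1.22630922e-03] dot [ 0.01778376 -0.00401264]
disc px 304 336 197 229
[-0.01509073  0.00383788] 42.41946792602539
flag top 44 [ 0.5380092  -0.02679799  0.09713857] [-0.04651055  0.0106599 ]
[ 0.9847282  -0.17409863 -0.04293235  0.01057697] -10.026208 [-0.06667765  0.00669042] [-0.02629723  0.01640518]
orange z 0.04100731679057856 plate [-0.12173991  0.00099334]
[[-0.001 -0.946 -0.324]
 [ 0.001 -0.324  0.946]
 [-1.     0.     0.002]] [-5.45967655e+01  2.05881735e+01  6.39007951e-01 -1.77320328e-02
 -7.01359508e+01 -1.65054729e+01]
```

Emit:
{"api": "move_arm", "payload": {"commands": [[[0, -2.98, 2.73, 0], [0, -2.98, 2.73, 0], [0, -2.98, 2.73, 0], [0, -2.98, 2.73, 0], [0, -2.98, 2.73, 0], [0, -2.98, 2.73, 0], [0, -2.98, 2.73, 0], [0, -2.98, 2.73, 0]]], "jaw": 0}}

```text
clock: 0.9
tool_pos: [0.3737, -0.3531, 0.1934]
orientation: [20.5, 90.0, 129.4]
force: [0.6, -1.2, 0.1]
opening: 0.0295
```

Emit:
{"api": "move_arm", "payload": {"commands": [[[0, -2.98, 2.73, 0], [0, -2.98, 2.73, 0], [0, -2.98, 2.73, 0], [0, -2.98, 2.73, 0], [0, -2.98, 2.73, 0], [0, -2.98, 2.73, 0], [0, -2.98, 2.73, 0], [0, -2.98, 2.73, 0]]]}}

```text
clock: 1.7
tool_pos: [0.5285, -0.0693, 0.1935]
orientation: [57.9, 90.0, 166.8]
force: [1.8, -0.9, 0.9]
opening: 0.0003
```

Emit:
{"api": "move_arm", "payload": {"commands": [[[0, 0, 0, -0.147], [0, 0, 0, -0.147], [0, 0, 0, -0.147], [0, 0, 0, -0.147], [0, 0, 0, -0.147], [0, 0, 0, -0.147], [0, 0, 0, -0.147], [0, 0, 0, -0.147]]]}}

```text
clock: 2.5
tool_pos: [0.5279, -0.0709, 0.1932]
orientation: [2.8, 90.0, 179.5]
force: [0.2, -0.4, -0.4]
opening: 0.0007
```

Emit:
{"api": "move_arm", "payload": {"commands": [[[0, 0, 0, -0.147], [0, 0, 0, -0.147], [0, 0, 0, -0.147], [0, 0, 0, -0.147], [0, 0, 0, -0.147], [0, 0, 0, -0.147], [0, 0, 0, -0.147], [0, 0, 0, -0.147]]]}}

```text
clock: 3.3
tool_pos: [0.5279, -0.071, 0.1932]
orientation: [-63.3, 90.0, -179.3]
force: [-0.3, -0.1, 0.3]
opening: 0.0003
```

Emit:
{"api": "move_arm", "payload": {"commands": [[[0, 0, 0, -0.147], [0, 0, 0, -0.147], [0, 0, 0, 0], [0, 0, 0, 0]]]}}

```text
clock: 3.7
tool_pos: [0.528, -0.0709, 0.1934]
orientation: [-78.0, 90.0, -177.8]
force: [-0.0, -0.1, -0.1]
opening: 0.0007
```

```bash
cat >> h.py <<'E'
def st():
    o=get_obs();R=Rt(o);j=tojig(o["tool_pos"])*1000
    print("t",o["clock"],"jig",j.round(1),"z",round(o["tool_pos"][2],4),"zang",np.degrees(np.arctan2(R[1,2],R[0,2])).round(1),"yang",np.degrees(np.arctan2(R[1,1],R[0,1])).round(1),"tilt",R[2].round(3),"F",np.round(o["force"],1),"open",o["opening"],"j",np.round(o["joint_pos"],1))
    return o,R
def togo(jx,jy):  # jig mm -> tool dy,dz in cm
    o,R=st();c,s=np.cos(YAW),np.sin(YAW)
    w=AX+np.array([c*jx-s*jy,s*jx+c*jy])/1000-o["tool_pos"][:2];d=R.T@np.array([*w,0]);print("to go cm",(d*100).round(2))
E
python3 -c "
from h import *
togo(-58.8,-32.6)"
```

```text
t 3.7 jig [-59.3 -32.8] z 0.1934 zang -99.8 yang -9.8 tilt [-1. -0.  0.] F [-0.  -0.1 -0.1] open 0.0006503811317421991 j [ 13.4   7.2 -17.2  -0.  -65.7  66.8]
to go cm [-0.    0.04 -0.03]
```

Emit:
{"api": "move_arm", "payload": {"commands": [[[2.7, 0, 0, 0], [2.7, 0, 0, 0], [2.7, 0, 0, 0], [2.7, 0, 0, 0], [2.6, 0, 0, 0], [0, 0, 0, 0], [0, 0, 0, 0]]]}}

```text
clock: 4.4
tool_pos: [0.5283, -0.0711, 0.0598]
orientation: [-46.0, 89.9, -145.6]
force: [0.2, -0.0, 0.8]
opening: 0.0003
```

Emit:
{"api": "move_arm", "payload": {"commands": [[[0, 0, -0.4, 0], [0, 0, -0.4, 0], [0, 0, -0.4, 0], [0, 0, -0.4, 0], [0, 0, -0.4, 0], [0, 0, -0.2, 0], [0, 0, 0, 0]]]}}

```text
clock: 5.1
tool_pos: [0.5319, -0.0489, 0.0596]
orientation: [-96.1, 90.0, 164.4]
force: [1.1, -0.4, 1.4]
opening: 0.0004
```

```bash
python3 -c "
from h import *
st();a,_=shot('side','s1.png');b,_=shot('top','t1.png')
f=lambda x:cv2.resize(x[:,:,::-1],None,fx=2.8,fy=2.8,interpolation=cv2.INTER_CUBIC)
cv2.imwrite('pics/c1.png',cv2.hconcat([f(b[150:300,250:390]),f(a[120:270,260:400])]))"
```

```text
t 5.1 jig [-54. -11.] z 0.0596 zang -99.5 yang -9.5 tilt [-1. -0. -0.] F [ 1.1 -0.4  1.4] open 0.0003518791202311739 j [ 15.8  14.8 -27.1  -0.  -48.1  64.7]
```

View pics/c1.png

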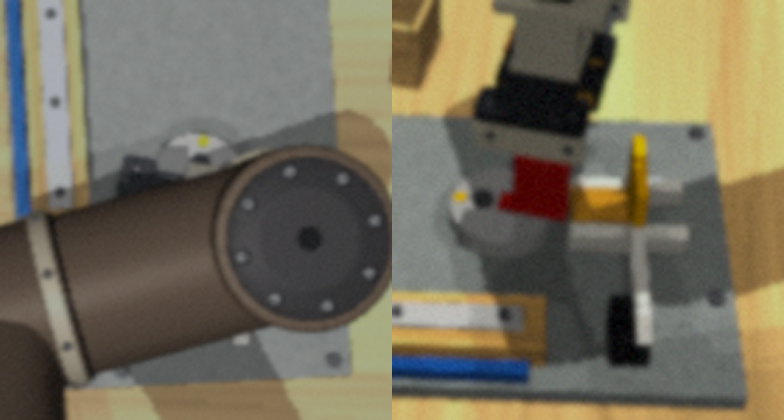

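The crop shows the closed fingers behind the flag on its -y side, with the flag and slide still unmoved. Next is the orbit about the cam axis, with the spin keeping the fingers' face square to the flag.

Emit:
{"api": "move_arm", "payload": {"commands": [[[0, -0.24, -0.615, 0.12], [0, -0.24, -0.615, 0.12], [0, -0.24, -0.615, 0.12], [0, -0.24, -0.615, 0.12], [0, -0.24, -0.615, 0.12], [0, -0.24, -0.615, 0.12], [0, -0.24, -0.615, 0.12], [0, 0, 0, 0]]]}}

```text
clock: 6.0
tool_pos: [0.5376, -0.005, 0.059]
orientation: [-19.8, 89.9, -167.5]
force: [-3.6, -0.9, 0.1]
opening: 0.0006
```

```bash
python3 -c "
from h import *
o,R=st();j=tojig(o['tool_pos'])*1000;e=-R[:2,1];t=R[:2,2];w=(o['tool_pos'][:2]-AX)*1000;print(w@e,w@t)
a,_=shot('side','s2.png')
f=lambda x:cv2.resize(x[:,:,::-1],None,fx=2.8,fy=2.8,interpolation=cv2.INTER_CUBIC)
cv2.imwrite('pics/c2.png',f(a[120:270,240:400]))"
```

```text
t 6.0 jig [-45.6  32.5] z 0.059 zang -147.7 yang -57.7 tilt [-1.    -0.001  0.002] F [-3.6 -0.9  0.1] open 0.0005747657347216204 j [ 20.4  15.2 -26.6  -0.  -48.3  11.9]
50.33012365006197 24.42312180727992
```

View pics/c2.png

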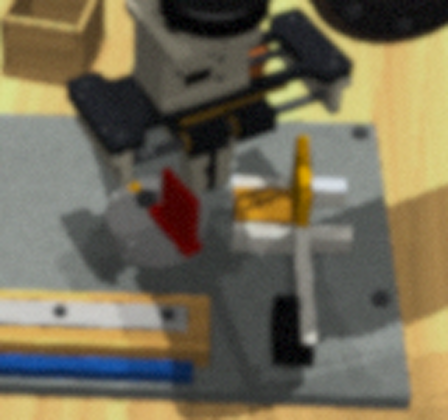

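The view shows the finger pair at (205,160) pressing the broad side of the flag, which has turned well clear of the slide. I'll keep sweeping.

Emit:
{"api": "move_arm", "payload": {"commands": [[[0, -0.25, -0.615, 0.12], [0, -0.25, -0.615, 0.12], [0, -0.25, -0.615, 0.12], [0, -0.25, -0.615, 0.12], [0, -0.25, -0.615, 0.12], [0, -0.25, -0.615, 0.12], [0, -0.25, -0.615, 0.12], [0, -0.25, -0.615, 0.12]]]}}

```text
clock: 6.85
tool_pos: [0.5821, 0.0212, 0.0591]
orientation: [4.5, 89.9, 161.8]
force: [-2.9, 2.6, -0.2]
opening: 0.0007
```

```bash
cat >> h.py <<'E'
def orb():
    o,R=st();e=-R[:2,1];t=R[:2,2];w=(o['tool_pos'][:2]-AX)*1000;print("e,t",w@e,w@t)
E
python3 -c "
from h import *
orb()"
```

```text
t 6.85 jig [ 0.6 55.7] z 0.0591 zang 157.3 yang -112.7 tilt [-1.     0.     0.001] F [-2.9  2.6 -0.2] open 0.0007165932494799748 j [ 21.3  18.9 -21.   -0.1 -50.1 -43.9]
e,t 50.210453250065115 24.222528602592877
```

Emit:
{"api": "move_arm", "payload": {"commands": [[[0, -0.25, -0.615, 0.12], [0, -0.25, -0.615, 0.12], [0, -0.25, -0.615, 0.12], [0, -0.25, -0.615, 0.12], [0, -0.25, -0.615, 0.12], [0, -0.25, -0.615, 0.12], [0, -0.25, -0.615, 0.12], [0, 0, 0, 0]]]}}

```text
clock: 7.65
tool_pos: [0.6252, 0.0042, 0.0592]
orientation: [30.8, 90.0, 140.1]
force: [-0.6, 1.0, -0.5]
opening: 0.0004
```

```bash
python3 -c "
from h import *
orb()
a,_=shot('side','s3.png');b,_=shot('top','t3.png')
f=lambda x:cv2.resize(x[:,:,::-1],None,fx=2.8,fy=2.8,interpolation=cv2.INTER_CUBIC)
cv2.imwrite('pics/c3.png',cv2.hconcat([f(b[150:300,250:390]),f(a[120:270,260:400])]))"
```

```text
t 7.65 jig [42.4 36.1] z 0.0592 zang 109.3 yang -160.7 tilt [-1.  0.  0.] F [-0.6  1.  -0.5] open 0.00040587880503782295 j [ 18.2  22.4 -15.5  -0.  -52.1 -89. ]
e,t 50.597717225272554 23.32769833602186
```

View pics/c3.png

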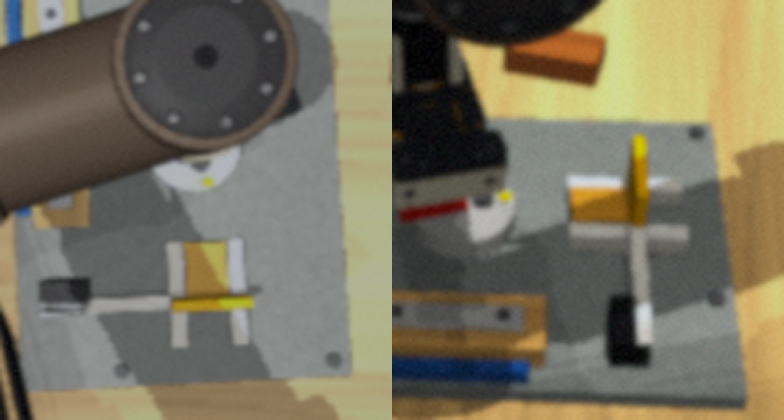

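The dot now nearly faces the slide, at top-crop (207,182), with about 15° left. I'll finish gently, stop just short, back off and measure.

Emit:
{"api": "move_arm", "payload": {"commands": [[[0, -0.17, -0.41, 0.08], [0, -0.17, -0.41, 0.08], [0, -0.09, -0.205, 0.04], [0, -0.045, -0.1, 0.02], [0, -0.045, -0.1, 0.02], [0, 0, 0, 0], [0, 0, 0, 0]]]}}

```text
clock: 8.45
tool_pos: [0.633, -0.0056, 0.0596]
orientation: [-64.0, 90.0, 31.6]
force: [-1.3, 3.2, 1.1]
opening: 0.0002
```

```bash
python3 -c "
from h import *
orb()"
```

```text
t 8.45 jig [49.6 25.8] z 0.0596 zang 95.6 yang -174.4 tilt [-1. -0.  0.] F [-1.3  3.2  1.1] open 0.00015374899637422883 j [  17.1   23.   -14.4   -0.   -52.5 -101.5]
e,t 50.49012952476474 24.08587191474895
```

Emit:
{"api": "move_arm", "payload": {"commands": [[[0, 0, 1, 0], [0, 0, 2, 0], [-3, 0, 0, 0], [-3, 0, 0, 0], [-3, 0, 0, 0], [0, 0, 0, 0.03], [0, 0, 0, 0]]]}}

```text
clock: 9.15
tool_pos: [0.6306, 0.0244, 0.1505]
orientation: [-82.7, 89.9, 11.1]
force: [0.5, -0.7, -0.6]
opening: 0.0006
```

```bash
python3 -c "
from h import *
togo(-165,0)"
```

```text
t 9.15 jig [49.1 55.9] z 0.1505 zang 93.8 yang -176.2 tilt [-1.    -0.002  0.   ] F [ 0.5 -0.7 -0.6] open 0.0006041195031488692 j [  19.9   18.1   -8.8    0.   -63.  -106.2]
to go cm [-0.05 21.43 -5.54]
```

Emit:
{"api": "move_arm", "payload": {"commands": [[[0, 3.05, -0.79, 0], [0, 3.05, -0.79, 0], [0, 3.05, -0.79, 0], [0, 3.05, -0.79, 0], [0, 3.05, -0.79, 0], [0, 3.05, -0.79, 0], [0, 3.05, -0.79, 0], [0, 0, 0, 0]]]}}

```text
clock: 9.95
tool_pos: [0.4167, -0.0464, 0.1486]
orientation: [86.0, 89.9, 179.8]
force: [0.8, 0.9, 1.2]
opening: 0.0002
```

```bash
cat > f.py <<'E'
from h import *
import sys
n=sys.argv[1]
togo(-165,0)
a,_=shot('side','s%s.png'%n);b,d=shot('top','t%s.png'%n)
P=cloud("top",d);hsv=cv2.cvtColor(b,cv2.COLOR_RGB2HSV);h,s,v=[hsv[...,i].astype(int) for i in range(3)]
red=((h<6)|(h>172))&(s>150)&(v>50);red[:170]=0;red[245:]=0;red[:,:295]=0;red[:,345:]=0
q=tojig(P[red&(P[...,2]>.085)]);L=cv2.fitLine(q.astype(np.float32),cv2.DIST_HUBER,0,.01,.01).ravel()
c=np.median(q,0);print("flag",len(q),c,"line",np.degrees(np.arctan2(L[1],L[0])),"dir",np.degrees(np.arctan2(c[1],c[0])))
yel=(h>24)&(h<34)&(s>150)&(v>90);yel[:190]=0;yel[275:]=0;yel[:,:295]=0;yel[:,345:]=0
k,l,sx,cc=cv2.connectedComponentsWithStats(yel.astype(np.uint8))
for i in range(1,k):
    if sx[i,4]>2: print("yel",sx[i],tojig(onz("top",*cc[i],.039))*1000,tojig(onz("top",*cc[i],.086))*1000)
f=lambda x:cv2.resize(x[:,:,::-1],None,fx=2.8,fy=2.8,interpolation=cv2.INTER_CUBIC)
cv2.imwrite('pics/c%s.png'%n,cv2.hconcat([f(b[150:300,250:390]),f(a[120:270,260:400])]))
E
python3 f.py 4
```

```text
t 9.95 jig [-168.8   -1.2] z 0.1486 zang 93.8 yang -176.2 tilt [-1.     0.002  0.   ] F [0.8 0.9 1.2] open 0.00022107562076363767 j [  20.8   -2.2  -33.4   -0.   -58.9 -107. ]
to go cm [-0.   -0.38  0.12]
flag 43 [0.04590056 0.00560937] line 4.3714356 dir 6.967396361292237
```

View pics/c4.png

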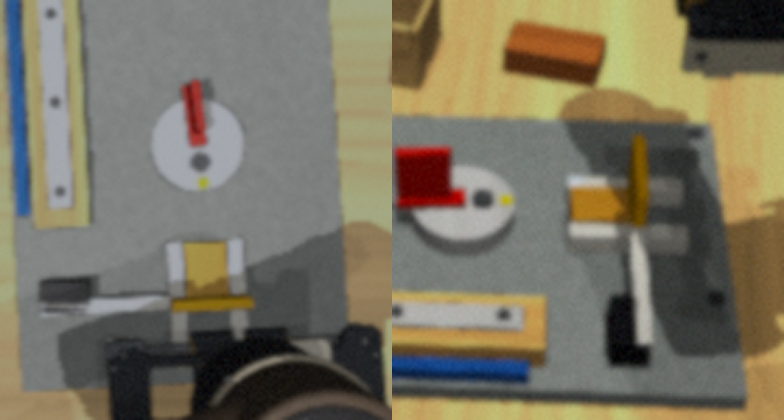

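The flag now points away from the slide, with a residual of about 4–7° on the +y side. A disc fit on the same picture will serve as a cross-check.

```bash
cat > g.py <<'E'
from h import *
import sys
z=np.load("pics/t%s.npz"%sys.argv[1]);hsv=cv2.cvtColor(z["p"],cv2.COLOR_RGB2HSV);h,s,v=[hsv[...,i].astype(int) for i in range(3)]
m=(s<45)&(v>130);m[:184]=0;m[222:]=0;m[:,:300]=0;m[:,342:]=0
k,l,sx,cc=cv2.connectedComponentsWithStats(m.astype(np.uint8));i=1+np.argmax(sx[1:,4]);vv,u=np.nonzero(l==i)
hull=cv2.convexHull(np.stack([u,vv],1).astype(np.int32))
W=np.array([onz("top",a,b,.039)[:2] for a,b in hull[:,0]]);c,r=cv2.minEnclosingCircle((W*1000).astype(np.float32));c=tojig(np.array(c)/1000)*1000
print("disc",c,r,np.degrees(np.arctan2(c[1],c[0])))
m=(h>22)&(h<36)&(s>90);m[:205]=0;m[222:]=0;m[:,:312]=0;m[:,332:]=0
vv,u=np.nonzero(m);print("dot",len(u),u.mean(),vv.mean(),tojig(onz("top",u.mean(),vv.mean(),.039))*1000)
m=(v<110)&(s<60);m[:202]=0;m[213:]=0;m[:,:316]=0;m[:,328:]=0
vv,u=np.nonzero(m);print("bolt",len(u),u.mean(),vv.mean(),tojig(onz("top",u.mean(),vv.mean(),.042))*1000)
E
python3 g.py 4
```

```text
disc [12.76985619  3.38268182] 68.03982543945312 14.836650767250495
dot 9 322.0 215.0 [-18.94721269  -0.64787476]
bolt 25 321.04 207.4 [0.19075767 0.91159801]
```

All cues agree on about 5° short. I'll go back for a small corrective push to finger y ≈ 21.4 mm.

Emit:
{"api": "move_arm", "payload": {"commands": [[[0, -3.1, 0.79, 0], [0, -3.1, 0.79, 0], [0, -3.1, 0.79, 0], [0, -3.1, 0.79, 0], [0, -3.1, 0.79, 0], [0, -3.1, 0.79, 0], [0, -3.1, 0.79, 0], [0, 0, 0, 0]]]}}

```text
clock: 10.85
tool_pos: [0.6371, 0.0255, 0.1469]
orientation: [126.8, 89.9, -139.4]
force: [-0.3, -0.6, -0.8]
opening: 0.0007
```

Emit:
{"api": "move_arm", "payload": {"commands": [[[3, 0, 0, 0], [3, 0, 0, 0], [2.9, 0, 0, 0], [0, 0, -1, 0], [0, 0, -1, 0], [0, 0, -0.5, 0], [0, 0, 0, 0]]]}}

```text
clock: 11.55
tool_pos: [0.6364, -0.0016, 0.0622]
orientation: [-83.5, 89.9, 10.2]
force: [0.3, -0.3, -1.3]
opening: 0.0002
```

```bash
python3 -c "
from h import *
togo(50,21.4)"
```

```text
t 11.55 jig [53.2 29.6] z 0.0622 zang 93.7 yang -176.3 tilt [-1.    -0.003  0.   ] F [ 0.3 -0.3 -1.3] open 0.00016973857830951188 j [  17.4   23.   -14.     0.   -52.8 -103.7]
to go cm [-0.    0.32 -0.82]
```

Emit:
{"api": "move_arm", "payload": {"commands": [[[0, 0.3, 0, 0], [0, 0, -0.3, 0], [0, 0, -0.3, 0], [0, 0, -0.15, 0], [0, 0, -0.1, 0], [0, 0, 0, 0], [0, 0, 0, 0]]]}}

```text
clock: 12.25
tool_pos: [0.6332, -0.0091, 0.0609]
orientation: [-79.2, 89.9, 14.6]
force: [-1.5, 4.1, 2.6]
opening: 0.0003
```

```bash
python3 -c "
from h import *
togo(50,21.4)"
```

```text
t 12.25 jig [49.7 22.3] z 0.0609 zang 93.8 yang -176.2 tilt [-1.    -0.001  0.   ] F [-1.5  4.1  2.6] open 0.00026103130657088386 j [  16.8   22.9  -14.4    0.   -52.6 -103. ]
to go cm [ 0.   -0.03 -0.09]
```

Emit:
{"api": "move_arm", "payload": {"commands": [[[0, 0, 1, 0], [0, 0, 2, 0], [-3, 0, 0, 0], [-3, 0, 0, 0], [-3, 0, 0, 0], [0, 0, 0, 0]]]}}

```text
clock: 12.85
tool_pos: [0.633, 0.021, 0.1549]
orientation: [-90.2, 89.6, 3.6]
force: [0.4, 0.1, 0.9]
opening: 0.0005
```

Emit:
{"api": "move_arm", "payload": {"commands": [[[0, 3.08, -0.73, 0], [0, 3.08, -0.73, 0], [0, 3.08, -0.73, 0], [0, 3.08, -0.73, 0], [0, 3.08, -0.73, 0], [0, 3.08, -0.73, 0], [0, 3.08, -0.73, 0], [0, 0, 0, 0]]]}}

```text
clock: 13.65
tool_pos: [0.415, -0.0457, 0.1499]
orientation: [83.9, 89.9, 177.7]
force: [0.2, -0.6, 1.1]
opening: 0.0008
```

```bash
python3 f.py 5; python3 g.py 5
```

```text
t 13.65 jig [-170.4   -0.4] z 0.1499 zang 93.7 yang -176.3 tilt [-1.     0.002  0.   ] F [ 0.2 -0.6  1.1] open 0.0007616846058245371 j [  21.    -2.4  -33.4   -0.   -59.1 -107.3]
to go cm [-0.   -0.54  0.04]
flag 47 [0.0481641  0.00264457] line -1.5746175 dir 3.14280675012769
yel [321 214   2   2   3] [-18.06690519   0.14004141] [-18.47242044   3.99665372]
disc [13.90063401 -2.65356453] 62.3088493347168 -10.807463913319475
dot 10 321.8 215.0 [-18.92083263  -0.1463318 ]
bolt 25 321.04 207.4 [0.19075767 0.91159801]
```

View pics/c5.png

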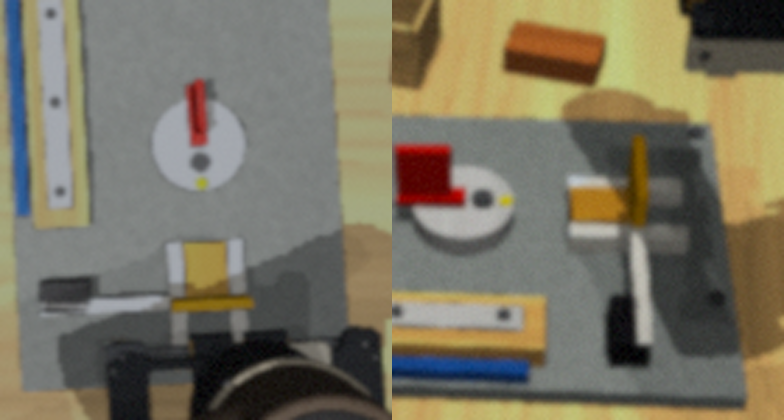

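The flag is now within about 3° of straight away, with dot and bolt in line with the slide. Next I'll lower behind the plate and push.

Emit:
{"api": "move_arm", "payload": {"commands": [[[2.5, 0, 0, 0], [2.5, 0, 0, 0], [2.5, 0, 0, 0], [2.3, 0, 0, 0], [0, 0, 0, 0], [0, 0, 0, 0]]]}}

```text
clock: 14.35
tool_pos: [0.4194, -0.0446, 0.0525]
orientation: [119.6, 89.9, -146.6]
force: [0.1, 0.0, 0.7]
opening: 0.0007
```

Emit:
{"api": "move_arm", "payload": {"commands": [[[0, -0.6, 0, 0], [0, -0.6, 0, 0], [0, -0.6, 0, 0], [0, -0.6, 0, 0], [0, -0.4, 0, 0], [0, -0.4, 0, 0], [0, -0.4, 0, 0], [0, -0.4, 0, 0]]]}}

```text
clock: 15.15
tool_pos: [0.4587, -0.0421, 0.0527]
orientation: [101.3, 90.0, -164.9]
force: [-2.9, 0.9, 6.0]
opening: 0.0006
```

```bash
python3 -c "
from h import *
togo(-95,0)"
```

```text
t 15.15 jig [-126.6    0.4] z 0.0527 zang 93.8 yang -176.2 tilt [-1.     0.001 -0.   ] F [-2.9  0.9  6. ] open 0.0006254328006767704 j [  19.4    8.9  -36.4   -0.   -44.8 -105.6]
to go cm [-0.   -3.16 -0.05]
```

Emit:
{"api": "move_arm", "payload": {"commands": [[[0, -0.4, 0, 0], [0, -0.4, 0, 0], [0, -0.4, 0, 0], [0, -0.4, 0, 0], [0, -0.4, 0, 0], [0, -0.3, 0, 0], [0, -0.2, 0, 0], [0, 0, 0, 0]]]}}

```text
clock: 15.95
tool_pos: [0.4839, -0.0405, 0.0528]
orientation: [116.5, 90.0, -149.7]
force: [-1.9, 0.6, 4.6]
opening: 0.0006
```

Emit:
{"api": "move_arm", "payload": {"commands": [[[0, -0.15, 0, 0], [0, -0.15, 0, 0], [0, -0.15, 0, 0], [0, 0, 0, 0]]]}}

```text
clock: 16.35
tool_pos: [0.4884, -0.0402, 0.0528]
orientation: [120.5, 90.0, -145.7]
force: [-2.5, -0.1, 5.7]
opening: 0.0004
```

```bash
python3 -c "
from h import *
togo(-95,0)"
```

```text
t 16.35 jig [-96.9   0.5] z 0.0528 zang 93.8 yang -176.2 tilt [-1.  0. -0.] F [-2.5 -0.1  5.7] open 0.0004409392370979278 j [  18.3   11.5  -32.9    0.   -45.6 -104.6]
to go cm [-0.   -0.19 -0.05]
```

Emit:
{"api": "move_arm", "payload": {"commands": [[[0, -0.1, 0, 0], [0, -0.1, 0, 0], [0, 0, 0, 0]]]}}

```text
clock: 16.65
tool_pos: [0.4903, -0.0401, 0.0527]
orientation: [113.8, 90.0, -152.4]
force: [-2.9, 0.4, 5.1]
opening: 0.0004
```

Emit:
{"api": "move_arm", "payload": {"commands": [[[0, -0.1, 0, 0], [0, -0.05, 0, 0], [0, 0, 0, 0]]]}}

```text
clock: 16.95
tool_pos: [0.4916, -0.04, 0.0527]
orientation: [110.2, 90.0, -156.0]
force: [-1.9, 0.9, 5.5]
opening: 0.0005
```

Emit:
{"api": "move_arm", "payload": {"commands": [[[0, -0.1, 0, 0], [0, -0.05, 0, 0], [0, 0, 0, 0]]]}}

```text
clock: 17.25
tool_pos: [0.4919, -0.0401, 0.0526]
orientation: [97.3, 89.8, -169.0]
force: [-5.4, 1.3, 7.9]
opening: 0.0003
```

Emit:
{"api": "move_arm", "payload": {"commands": [[[0, -0.1, 0, 0], [0, -0.05, 0, 0], [0, 0, 0, 0]]]}}

```text
clock: 17.55
tool_pos: [0.4922, -0.0402, 0.0525]
orientation: [95.7, 89.7, -170.6]
force: [-10.4, 0.8, 11.5]
opening: 0.0005
```

The force is now rising, so it's against a stop. One firmer nudge, then I'll retreat and look.

Emit:
{"api": "move_arm", "payload": {"commands": [[[0, -0.15, 0, 0], [0, 0, 0, 0]]]}}

```text
clock: 17.75
tool_pos: [0.4929, -0.0403, 0.0525]
orientation: [96.9, 89.6, -169.3]
force: [-14.6, 2.5, 16.2]
opening: 0.0002
```

Emit:
{"api": "move_arm", "payload": {"commands": [[[0, 0.5, 0, 0], [0, 1, 0, 0], [0, 2, 0, 0], [0, 2, 0, 0], [0, 1.5, 0, 0], [-3, 0, 0, 0], [-3, 0, 0, 0], [-3, 0, 0, 0]]]}}

```text
clock: 18.55
tool_pos: [0.4259, -0.0442, 0.1436]
orientation: [107.5, 90.0, -158.7]
force: [1.0, -0.1, 0.1]
opening: 0.0004
```

Emit:
{"api": "move_arm", "payload": {"commands": [[[-3, 0, 0, 0], [0, 0, -3.5, 0], [0, 0, -3.5, 0], [0, 0, -3.5, 0], [0, 0, -3.5, 0], [0, 0, -3.5, 0], [0, 0, -3.5, 0], [0, 0, 0, 0]]]}}

```text
clock: 19.35
tool_pos: [0.44, -0.2565, 0.172]
orientation: [107.2, 89.9, -159.2]
force: [-0.5, 1.1, -0.4]
opening: 0.0006
```

```bash
python3 f.py 6; python3 g.py 6; python3 -c "
from h import *
for n in '4','6':
    z=np.load('pics/t%s.npz'%n);P=cloud('top',z['d']);J=tojig(P)*1000;hsv=cv2.cvtColor(z['p'],cv2.COLOR_RGB2HSV)
    m=(P[...,2]>.07)&(P[...,2]<.1)&(J[...,0]<-70)&(J[...,0]>-140)&(abs(J[...,1])<32)&(hsv[...,1]>120)
    print(n,'plate',m.sum(),np.median(J[m],0))"
```

```text
t 19.35 jig [-158.9 -212.4] z 0.172 zang 93.6 yang -176.4 tilt [-1.     0.001 -0.   ] F [-0.5  1.1 -0.4] open 0.0006011000008174993 j [ -8.1   5.8 -21.7   0.  -62.5 -78.3]
to go cm [-1.000e-02  6.200e-01  2.124e+01]
flag 49 [0.04786617 0.00263399] line -2.9887595 dir 3.1497036633742597
yel [321 214   2   3   4] [-18.91423745  -0.02094475] [-19.28534516   3.84220471]
yel [311 238  28   5 102] [-80.65452535  -3.78052026] [-78.51855198   0.23529387]
disc [24.45833957  2.18014352] 61.05713653564453 5.093713015094393
dot 48 321.9791666666667 218.91666666666666 [-28.76652521  -0.03133104]
bolt 25 321.04 207.4 [0.19075767 0.91159801]
4 plate 116 [-123.01523218   -2.09495283]
6 plate 111 [-79.39201518  -0.4604157 ]
```

View pics/c6.png

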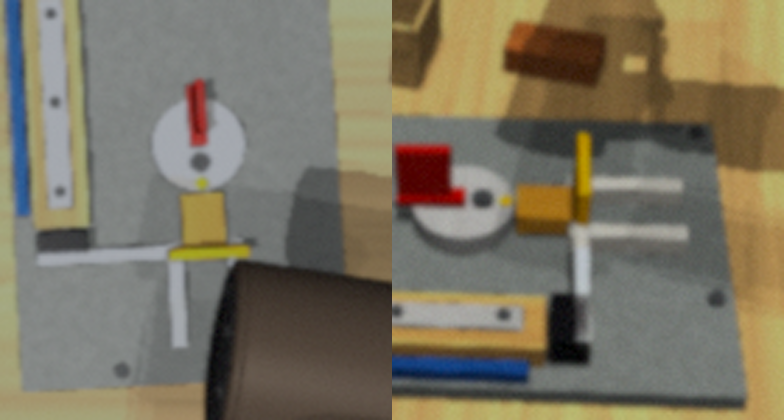

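The jaw is against the batten and the plate is at about -79 mm (-80 expected when home). The cam hasn't moved, and the arm is clear.

```bash
python3 -c "
from h import *
print(close_job())"
```

```text
the job is handed in; nothing more can be done
None
```

The jig is unlocked and closed on its batten, and I handed the job in at about 19.5 s of the 58 s allowed.

**Cam:** I swept the flag clockwise with the closed fingers, pushing only on its broad side. The first sweep stopped about 5° short of straight away, so I made one small corrective push. In the last picture the flag cues disagreed slightly, one reading +3° and the other −3°. The yellow dot lined up with the slide to within about 3°. The automatic circle fit of the cam disc failed in the later pictures, so I ignored it.

**Slide:** I pushed the yellow plate only after the cam was at its low point, until it met a stop; the last nudge reached about 15 N along the push. Its centre moved from about −123 to −79 mm, where −80 mm is expected when fully home. The last picture shows the black jaw against the batten.

**Finish:** The arm finished clear of everything, about 0.17 m above the table. The offcut and the visible part of the box looked unmoved in the last view. I did not re-measure any of the bystanders, and the screwdriver was outside that view, but the gripper never went near it.

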